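# Latch the tube clamp on the mitring stand

### The arm

A 6-joint arm with a two-finger parallel gripper is mounted at the origin on the work surface. World frame = base frame: x ahead of the robot, y to its left, z up, the work surface at z = 0. Lengths are in m, angles in degrees, forces in N, time in s.
With the tool pointing down it reaches from about 0.375 to 0.75 m from the base axis. Payload 9 kg.
Tool frame: the origin (TCP) lies where the fingers leave the gripper's body, on its centre line; the fingertips stand 73 mm ahead of it and the grasp point (between the pads) lies 54 mm ahead of it (robot.tip_reach is the distance from the TCP to the fingertips, in m); z points along the fingers, y is the line along which they close (so a half turn about z gives the same grasp; the last joint's range is limited). The gripper opens to 85 mm and grips with 20 to 120 N. Pads are 22 mm wide; open, the fingers measure 114 mm over their backs; the gripper's body (76 mm by 85 mm) begins 54 mm behind the grasp point. The pads swing forward as they close: fully open they stand 13 mm farther back than shut.
Start: joints at [55.422, 5.964, 5.575, 89.605, 0, 77.527], TCP at [0.226, 0.556, 0.304] pointing down, gripper open.
Joint ranges: [-171.21, 171.21], [-48.23, 106.86], [-62.78, 66.21], [-105.2, 120.99], [-86.42, 89.51], [-180, 180]. Speed limits (degrees/s): [127.2, 127.2, 147.25, 180, 180, 180].

### API

Orientations are given as [roll, pitch, yaw] about the fixed x, y, z axes, in that order (R = Rz(yaw) Ry(pitch) Rx(roll)).
In Python, from plant import robot gives the robot as it stands. Calls block until the motion is done:
- robot.move_pose(position, orientation): joint-space move of the TCP to a pose.
- robot.line_to(position, vel=0.15, rotation=None, guard=None): straight line of the TCP; rotation=None keeps the orientation; vel is the mean speed in m/s. With guard (N) it stops when the force on the tool has changed by that much, and returns True; else False.
- robot.goto_joints(angles): joint-space move.
- robot.set_gripper(opening): finger opening in m; the grip force is fixed at half the most; returns when the fingers have stopped.
- robot.pause(seconds).
- robot.ik(position, orientation): joint angles nearest the present ones, or None.
- robot.observe(): the state.
- robot.grab_frame(name): name is "scene" or "top" or "wrist"; returns the picture (480x640x3 uint8, blue, green, red); there is no depth.
- robot.get_calibration(name): a dict with "vertical_fov" (degrees; the focal length in pixels is half the picture's height over the tangent of half this angle, whatever the lens; pixels are square), "cx", "cy" (the principal point, pixels), "k1" (the pictures are not rectified: a ray, as slopes to the right and down, at radius r is drawn at 1 + k1 r^2 times it, then the intrinsics apply), "rvec" (rotation vector, rad) and "tvec" (3), from world to camera coordinates, as OpenCV has them. Camera axes: x right, y down, z forward; pixel columns grow to the right and rows downward; lengths in m; the calibration is good to about 2 mm. A picture is of the moment at which its call begins: read the wrist's pose just before it. get_calibration takes no time and is no camera call; for the wrist camera it gives the pose at the moment of the call.
A pose or a line that the arm cannot do raises robot.IKError and nothing moves.
- robot.job_done(): hands the job in; it is judged then, once.
The state is a dict: "time": time; "q": joint angles; "qvel": joint speeds; "joint_torque": joint torques, N m; "tool_pos": TCP position; "tcp_rot": TCP orientation; "ft_force": force on the tool from outside, world axes, zero at the start; "torque": the same for the moment, N m; "gripper_width": finger opening in m; "gripper_force": force on a finger pad.
Only numpy, scipy, OpenCV 4.12 (cv2) and the standard library are available. Lean on these libraries where they do the work, as an engineer would, in place of code of your own. Each camera call takes 0.05 s, during which the arm holds its last target. There are 200 camera calls.

### The job

Clamp the bicycle tube on the sloping mitring stand: lift the steel latch loop over the keeper hook on the sliding jaw so that its cross bar sits behind the hook, then press the latch lever flat until it goes past centre and stays down by itself. Leave the other things on the bench where they are.

Things in the scene. Friction and masses are not known exactly. Their poses are not given: they have to be found in the camera images.
- stand: grey steel tube-mitring stand, fixed to the bench, foot 325 x 130 mm. Origin on the bench, z up, x = horizontal direction in which the clamp bed rises. A 40 mm column at x = 185 mm carries a green drill head (85 mm wide, x 85 to 210 mm, from 330 mm up) over the bed's upper end.
- saw (a point): centre of the underside of the 66 mm hole saw hanging from the drill head, 250 mm above the bench at stand x = 118 mm. Its near side (x = 85 mm) is just past the keeper (x = 50 mm, 190 mm up): a gripper held vertical at the keeper strikes it, so lean the gripper back along the bed's normal, 35 degrees from vertical.
- clamp: aluminium clamp bed, 255 x 110 mm, fixed on the stand at a 35 degree slope. Origin on its top surface under the lever's hinge; x up the slope, y along the clamped tube and the hinge axes, z the outward normal. All parts lie symmetric about y = 0. Fixed jaw: x -113 to 11 mm, 70 mm wide, top z = 40 mm. Tube: 32 mm, fixed, axis x = 30, z = 18 mm, y -170 to 75 mm.
- lever (a joint): flat steel latch lever, 30 mm wide, 6 mm thick, 105 mm long; hinge axis at clamp x = 0, z = 54 mm. 0 rad = flat, pointing down the slope, upper face at clamp z = 61 mm; grows as it is raised; 1.57 = square to the bed; stop 1.85. Stays where left (0.12 N m). With the loop hooked it takes under 10 N at the tip to close, passes centre in the last 0.2 rad and then holds.
- lever_tip (a point): middle of the lever's upper face near its free end, 100 mm from the hinge axis
- loop (a joint): latch loop: U of 8 mm round bar, 58 mm wide outside, 42 mm inside; its legs are hinged on a pin on the lever, 28 mm from the lever's hinge axis, 8 degrees below the lever's line. Pin to cross bar 124 mm. Value (rad) = angle of the loop above the slope + lever angle. Stays where left (0.1 N m). Moving the cross bar moves the lever along, as a linkage.
- loop_bar (a point): middle of the loop's cross bar, the closed end of the U (8 mm round, along clamp y, 58 mm wide over the legs); it can be pinched across the legs, fingers closing along clamp y
- jaw (a joint): sliding jaw with the keeper, on the bed up-slope of the tube, block 56 mm wide. 0.008 m = open (as at the start, sprung up the slope with about 12 N), 0 = hard against the tube, about 0.0015 m when latched (spring then about 30 N)
- keeper (a point): seat of the keeper hook: where the cross bar's centre lies when hooked; at clamp x = 95 mm + jaw, z = 50 mm, clamp's axes. Keeper post: 26 mm wide, x -14 to -4 mm from here; its 4 mm lip reaches to x = +2 mm, underside z +8, top +12. The bar must come down past the lip (centre at x +7 to +20), then be drawn back under it. Jaw block's top is 16 mm below here, ends at x = +16.
- hammer: bystander: claw hammer, about 300 mm, lying on the bench
- wrench: bystander: steel spanner lying on the bench
- screwdriver: bystander: screwdriver lying on the bench
- oil: bystander: white oil bottle, 52 mm across, 140 mm tall, standing
- offcut: bystander: short steel tube offcut, 38 mm across, 80 mm tall, standing on end
- tray: bystander: open grey tray, 120 x 160 x 40 mm
- block: bystander: notched wooden tube block, 70 x 90 x 49 mm

How it is judged:
By the outcome, as a careful person would: the job done as asked, in the order asked, and still so for the second after the job is handed in, with the robot touching nothing.
It also fails if it takes over 48 s, if anything falls off the work surface, if the arm or the gripper's body presses on something with over 40 N, if the wrist force passes 120 N, or if a joint passes its speed limit or range.

## Working session

There is one attempt and no reset: what is moved stays moved. The work goes in short steps, each a Python script; the robot and the scene stay as the last script left them, time stands still between calls to the robot, and variables do not carry over. Pictures are saved under pics/ and viewed, at most 10 in all, crops included, and the job is handed in when it is done.

```bash
ls; mkdir -p pics; python3 - <<'E'
from plant import robot
import cv2
for n in ("scene","top","wrist"):
    print(n,robot.get_calibration(n)); cv2.imwrite(f"pics/{n}0.png",robot.grab_frame(n))
print(robot.observe())
E
```

```text
pics
scene {'vertical_fov': 43.197687288234064, 'cx': 322.53491810032085, 'cy': 234.5471347572025, 'k1': -0.08032133024957074, 'rvec': array([ 2.36653624,  0.53073424, -0.20883498]), 'tvec': array([-0.49514944, -0.0036919 ,  1.64607332])}
top {'vertical_fov': 43.69614793229231, 'cx': 315.9866933557448, 'cy': 246.11050037601407, 'k1': 0.06117436167168511, 'rvec': array([ 2.10589341, -2.13324845,  0.2058503 ]), 'tvec': array([0.08073861, 0.54037435, 1.50626154])}
wrist {'vertical_fov': 66.94892932241302, 'cx': 319.45607408931846, 'cy': 241.86053458037614, 'k1': -0.0022074682829552163, 'rvec': array([-2.37641421, -1.60034845, -0.25676555]), 'tvec': array([-0.60038312, -0.04088165,  0.38077075])}
{'time': 0.15, 'q': array([5.54208376e+01, 5.99056892e+00, 5.53875893e+00, 8.96044844e+01,
       1.09533337e-03, 7.75264033e+01]), 'qvel': array([ 0.11557059, -0.17080534,  0.16975609, -0.00026974, -0.02370137,
        0.06158114]), 'joint_torque': array([ 3.81301070e-03, -5.57355595e+01,  5.04007995e+01,  1.25071913e-02,
       -3.08586341e-04, -2.88086721e-05]), 'tool_pos': array([0.22567882, 0.55575472, 0.30331693]), 'tcp_rot': array([-1.79945271e+02, -1.32284866e-02,  1.57894427e+02]), 'ft_force': array([0.22029399, 0.57784949, 0.28676246]), 'torque': array([ 0.00665515, -0.00534393, -0.06855912]), 'gripper_force': 0.0, 'gripper_width': 0.08550593896325025}
```

View pics/scene0.png

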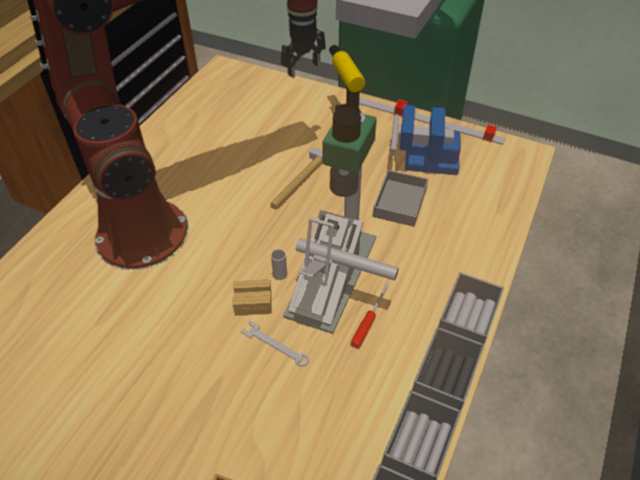

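View pics/top0.png

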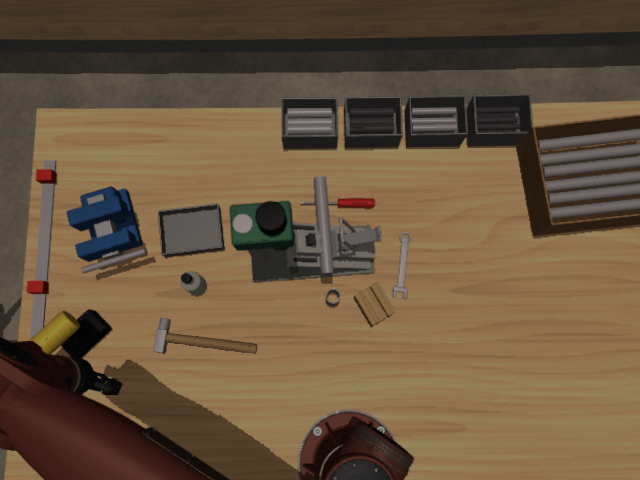

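The scene view shows the stand near (335,260) with the loop standing up. In the top view it is at about (310,235), and the bed rises to the left (world +y). I'll zoom in for point picking.

```bash
python3 - <<'E'
import cv2
a=cv2.imread("pics/top0.png")[170:290,230:390]; cv2.imwrite("pics/topc.png",cv2.resize(a,None,fx=5,fy=5,interpolation=cv2.INTER_CUBIC))
a=cv2.imread("pics/scene0.png")[205:340,270:410]; cv2.imwrite("pics/scenec.png",cv2.resize(a,None,fx=4.4,fy=4.4,interpolation=cv2.INTER_CUBIC))
E
```

```text
(no output)
```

View pics/topc.png

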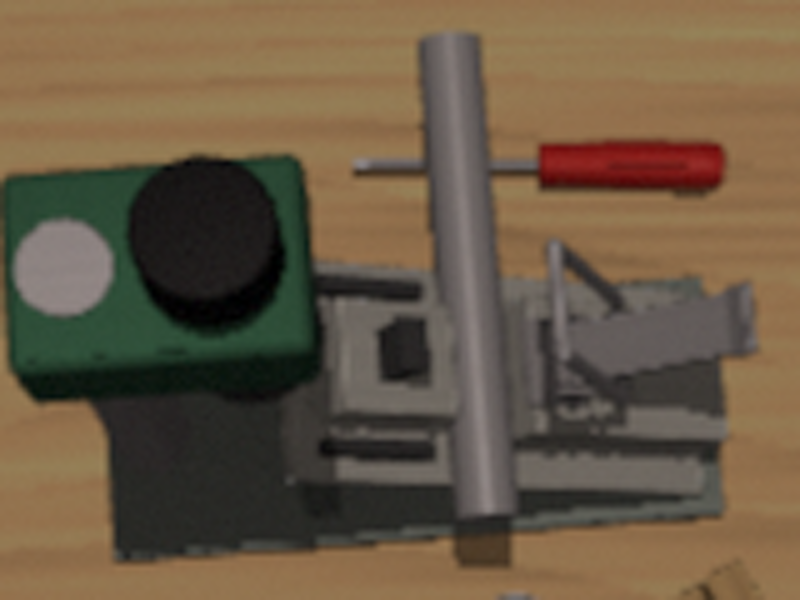

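View pics/scenec.png

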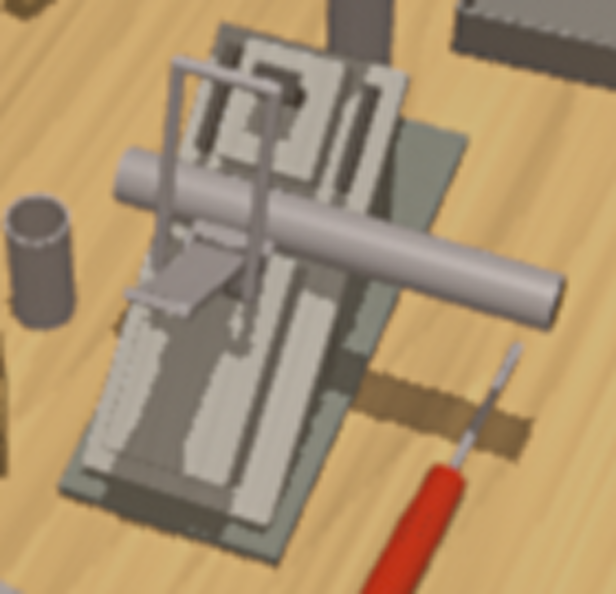

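The top crop shows the tube axis from (450,37) to (485,514), the loop bar at about x=557, y=242–372, and the lever tip at (745,320). The scene crop shows the bar from (177,63) to (277,92) and the lever tip corners at (128,293) and (183,310). The loop is upright and the lever half raised. Next is a joint fit of stand pose and both joint angles.

```bash
cat > h.py <<'E'
import numpy as np, cv2
from scipy.optimize import least_squares
from scipy.spatial.transform import Rotation as Ro
S35,C35=np.sin(np.radians(35)),np.cos(np.radians(35))
def proj(c,P):
    R=cv2.Rodrigues(np.array(c['rvec']))[0]; p=np.atleast_2d(P)@R.T+np.array(c['tvec'])
    s=p[:,:2]/p[:,2:]; s=s*(1+c['k1']*(s**2).sum(1,keepdims=True))
    return s*(240/np.tan(np.radians(c['vertical_fov']/2)))+[c['cx'],c['cy']]
def frame(m):  # m: X,Y,yaw,ox,oz -> clamp rotation, origin
    c,s=np.cos(m[2]),np.sin(m[2]); ex,ey=np.array([c,s,0]),np.array([-s,c,0]); z=np.array([0,0,1.])
    R=np.stack([C35*ex+S35*z,ey,-S35*ex+C35*z],1)
    return R,np.array([m[0],m[1],0])+m[3]*ex+m[4]*z
def W(m,p): R,o=frame(m); return np.atleast_2d(p)@R.T+o
def pin(th): a=th-np.radians(8); return np.array([-.028*np.cos(a),.054+.028*np.sin(a)])
def bar(th,ph): return pin(th)+.124*np.array([np.cos(ph),np.sin(ph)])
def pts(th,ph):
    b=bar(th,ph); t=np.array([0,.054])+.105*np.array([-np.cos(th),np.sin(th)])+.0035*np.array([np.sin(th),np.cos(th)])
    b4=pin(th)+.128*np.array([np.cos(ph),np.sin(ph)])
    return dict(tube0=[.03,-.17,.018],tube1=[.03,.075,.018],bL=[b4[0],.029,b4[1]],bR=[b4[0],-.029,b4[1]],
      bc=[b[0],0,b[1]],tL=[t[0],.015,t[1]],tR=[t[0],-.015,t[1]],kp=[.103,0,.05],bar0=[b[0],-.021,b[1]],bar1=[b[0],.021,b[1]])
E
cat > fit.py <<'E'
from h import *
from plant import robot
ct,cs=robot.get_calibration("top"),robot.get_calibration("scene")
T=lambda u,v:(230+u/5-.4,170+v/5-.4); Sc=lambda u,v:(270+u/4.4-.4,205+v/4.4-.4)
O=[(ct,'tube0',T(450,37)),(ct,'tube1',T(485,514)),(cs,'tube1',Sc(128,175)),(cs,'tube0',Sc(553,300)),
(ct,'bR',T(553,240)),(cs,'bL',Sc(173,60)),(cs,'bR',Sc(279,91)),(cs,'tL',Sc(128,293)),(cs,'tR',Sc(183,310)),(ct,'tR',T(750,287)),(ct,'tL',T(755,350))]
F=[(ct,(-1,1),T(722,515)),(ct,(1,1),T(117,560)),(cs,(-1,1),Sc(60,490)),(cs,(-1,-1),Sc(278,563)),(cs,(1,-1),Sc(468,137))]
def res(p):
    P=pts(p[5],p[6]); r=[proj(c,W(p,P[k]))[0]-np.array(o) for c,k,o in O]
    m=[*p[:3],0,0]
    c,s=np.cos(p[2]),np.sin(p[2])
    for cc,(a,b),o in F:
        x,y=p[7]+a*.1625,b*.065
        r.append(proj(cc,[p[0]+c*x-s*y,p[1]+s*x+c*y,p[8]])[0]-np.array(o))
    return np.r_[np.ravel(r),(p[3]+.0057)/.001,(p[4]-.09)/.001]
s=least_squares(res,[.5,.1,1.57,-.0057,.09,.7,1.9,.05,.01],loss='soft_l1')
p=s.x; print(p.round(4)); print(res(p).reshape(-1,2).round(1).tolist())
np.save("m.npy",p[:7]); P=pts(p[5],p[6])
for k in P: print(k,np.round(P[k],4),W(p,P[k])[0].round(4))
print(robot.tip_reach)
E
python3 fit.py
```

```text
[ 0.5346  0.045   1.6346 -0.0057  0.0917  1.2567  0.6895  0.0421  0.0097]
[[-0.8, 0.9], [-0.0, 0.8], [-1.2, 1.4], [0.3, 2.7], [-0.5, -1.1], [-0.9, 0.1], [0.2, 0.3], [-0.3, 0.5], [0.1, 0.7], [-2.0, -0.4], [-1.8, -0.6], [0.0, -0.5], [-1.4, -0.1], [-1.5, -0.3], [-0.5, 0.1], [0.1, 0.5], [0.0, 1.7]]
tube0 [ 0.03  -0.17   0.018] [0.7037 0.0643 0.1237]
tube1 [0.03  0.075 0.018] [0.4592 0.0487 0.1237]
bL [0.0865 0.029  0.1606] [0.5074 0.0162 0.2729]
bR [ 0.0865 -0.029   0.1606] [0.5653 0.0199 0.2729]
bc [0.0834 0.     0.158 ] [0.5364 0.017  0.269 ]
tL [-0.0291  0.015   0.1549] [ 0.5272 -0.0742  0.202 ]
tR [-0.0291 -0.015   0.1549] [ 0.5571 -0.0723  0.202 ]
kp [0.103 0.    0.05 ] [0.5314 0.0948 0.1918]
bar0 [ 0.0834 -0.021   0.158 ] [0.5574 0.0183 0.269 ]
bar1 [0.0834 0.021  0.158 ] [0.5155 0.0156 0.269 ]
0.0726
```

```bash
cat >> h.py <<'E'
def pose(m,x,z,tilt=0,flip=1,y=0,reach=.054):
    """TCP pose with grasp point (reach ahead) at clamp x,y,z; tool axis leaned `tilt` deg from -normal (positive: tool top toward down-slope)"""
    R,o=frame(m); t=np.radians(tilt)
    a=np.array([np.sin(t),0,-np.cos(t)]); ty=np.array([0,flip,0.]); tx=np.cross(ty,a)
    Rw=R@np.stack([tx,ty,a],1)
    return (R@(np.array([x,y,z])-reach*a)+o), Ro.from_matrix(Rw).as_euler('xyz',degrees=True)
E
python3 - <<'E'
from h import *; from plant import robot
m=np.load("m.npy"); o=robot.observe()
c=robot.get_calibration("wrist"); Rc=cv2.Rodrigues(c['rvec'])[0]; cw=-Rc.T@c['tvec']
Rt=Ro.from_euler('xyz',o['tcp_rot'],degrees=True).as_matrix()
print("cam in tool",Rt.T@(cw-o['tool_pos']), "axis",Rt.T@Rc[2])
for f in (1,-1):
  for x,z,t in [(.04,.30,0),(-.04,.28,0),(.083,.158,0),(.115,.07,0),(.115,.05,0),(-.06,.13,0),(-.095,.061,0),(-.095,.061,-20)]:
    p=pose(m,x,z,t,f); q=robot.ik(*p); print(f,x,z,t,p[0].round(3),None if q is None else np.round(q,0))
E
```

```text
cam in tool [ 0.08085157  0.00080592 -0.07061282] axis [-3.14274811e-01  3.56142381e-04  9.49331984e-01]
1 0.04 0.3 0 [ 0.546 -0.131  0.405] None
1 -0.04 0.28 0 [ 0.549 -0.185  0.342] [ -41.   24.   25.  117.   24. -141.]
1 0.083 0.158 0 [ 0.538 -0.014  0.313] [ -28.    8.    3.  106.   29. -127.]
1 0.115 0.07 0 [0.534 0.062 0.259] [ -21.    3.   -7.   96.   31. -119.]
1 0.115 0.05 0 [0.533 0.074 0.243] [ -20.    3.   -9.   94.   32. -118.]
1 -0.06 0.13 0 [ 0.545 -0.115  0.208] [ -36.   18.    4.  100.   26. -136.]
1 -0.095 0.061 0 [ 0.544 -0.104  0.131] [ -36.   20.   -2.   92.   26. -135.]
1 -0.095 0.061 -20 [ 0.543 -0.087  0.139] [ -28.    6.  -13.   80.   13. -123.]
-1 0.04 0.3 0 [ 0.546 -0.131  0.405] None
-1 -0.04 0.28 0 [ 0.549 -0.185  0.342] [-41.  24.  25. 117.  24.  39.]
-1 0.083 0.158 0 [ 0.538 -0.014  0.313] [-28.   8.   3. 106.  29.  53.]
-1 0.115 0.07 0 [0.534 0.062 0.259] [-21.   3.  -7.  96.  31.  61.]
-1 0.115 0.05 0 [0.533 0.074 0.243] [-20.   3.  -9.  94.  32.  62.]
-1 -0.06 0.13 0 [ 0.545 -0.115  0.208] [-36.  18.   4. 100.  26.  44.]
-1 -0.095 0.061 0 [ 0.544 -0.104  0.131] [-36.  20.  -2.  92.  26.  45.]
-1 -0.095 0.061 -20 [ 0.543 -0.087  0.139] [-28.   6. -13.  80.  13.  57.]
```

```bash
python3 - <<'E'
from h import *; from plant import robot
m=np.load("m.npy")
az=np.radians(68); p=[.385*np.cos(az),.385*np.sin(az),.40]
q=robot.ik(p,[180,0,158]); print(q)
if q is None: raise SystemExit
robot.goto_joints(q)
q2=np.array(robot.observe()['q']); q2[0]-=95; robot.goto_joints(q2)
o=robot.observe(); print(o['time'],o['tool_pos'],o['ft_force'])
import pickle
r=[]
for i,(x,z) in enumerate([(-.01,.27),(.075,.215)]):
    P=pose(m,x,z,0,1); print(robot.ik(*P))
    (robot.move_pose if i==0 else lambda a,b:robot.line_to(a,.25))(*P)
    c=robot.get_calibration("wrist"); im=robot.grab_frame("wrist"); r.append((c,im)); cv2.imwrite(f"pics/w{i}.png",im)
    print({k:v[0] if np.ndim(v[0])else v for k,v in {k:proj(c,W(m,v)).round(0).tolist() for k,v in pts(m[5],m[6]).items()}.items()})
pickle.dump(r,open("w.pkl","wb")); print(robot.observe()['time'])
E
```

```text
[ 48.32871509 -28.49102472 -14.54619857 103.94482615   0.
  70.32871509]
3.125 [ 0.343779   -0.17467249  0.39962135] [-0.81276449  0.46982923  0.04490524]
[ -39.22654288   21.1544767    22.13691543  116.45954775   24.8529996
 -138.58556527]
{'tube0': [163.0, 238.0], 'tube1': [389.0, 237.0], 'bL': [358.0, 365.0], 'bR': [282.0, 365.0], 'bc': [320.0, 359.0], 'tL': [342.0, 216.0], 'tR': [298.0, 216.0], 'kp': [320.0, 312.0], 'bar0': [292.0, 359.0], 'bar1': [347.0, 359.0]}
[ -31.57034508   11.39006904   11.43659412  112.03934335   27.93994271
 -130.76091362]
{'tube0': [124.0, 163.0], 'tube1': [406.0, 163.0], 'bL': [373.0, 297.0], 'bR': [267.0, 297.0], 'bc': [320.0, 290.0], 'tL': [353.0, 65.0], 'tR': [288.0, 65.0], 'kp': [320.0, 255.0], 'bar0': [282.0, 290.0], 'bar1': [358.0, 290.0]}
6.8333
```

View pics/w0.png

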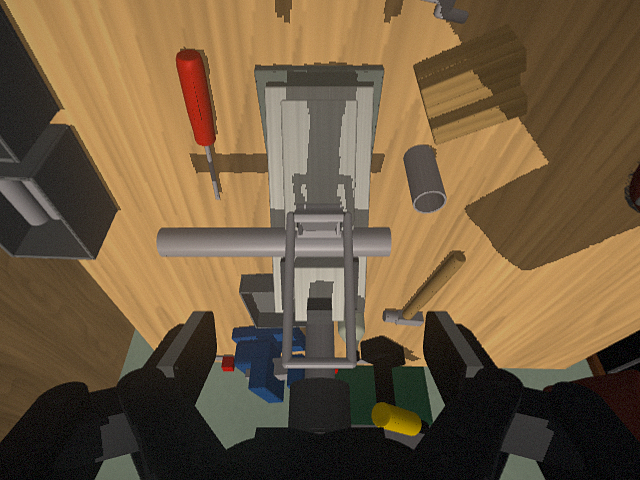

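View pics/w1.png

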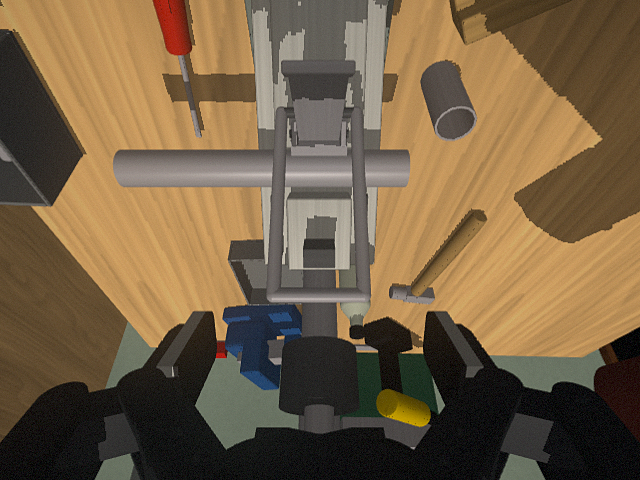

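In the wrist views the bar centre line is at about (319,363) in w0 and (318,296) in w1. The tube axis rows are 241 and 168.5, and the lever tip edge spans (282–353,66) in w1. The jaw block end rows are 321 and 269. The fit is good to about 4 px, so I'll refine it with these.

```bash
cat > fit2.py <<'E'
import io,contextlib,pickle
with contextlib.redirect_stdout(io.StringIO()): exec(open("fit.py").read())
(c0,_),(c1,_)=pickle.load(open("w.pkl","rb"))
# (cam, point, u or None, v or None)
Wm=[(c0,'tube0',157,241),(c0,'tube1',391,241),(c1,'tube0',113,168),(c1,'tube1',410,168.5),
(c0,'bc',319,363),(c1,'bc',318,296),(c0,'blk',None,321),(c1,'blk',319,269),(c1,'tL',353,66),(c1,'tR',281,66)]
def res2(p):
    P=pts(p[5],p[6]); P['blk']=[.119,0,.034]; r=[]
    for c,k,u,v in Wm:
        q=proj(c,W(p,P[k]))[0]
        if u is not None: r.append(q[0]-u)
        r.append(q[1]-v)
    return np.array(r)
s=least_squares(lambda p:np.r_[res(p),res2(p)],p,loss='soft_l1'); p=s.x
print(p.round(4)); print(res2(p).round(1)); print(res(p).reshape(-1,2).round(1).tolist())
s=least_squares(lambda p:np.r_[res2(p),res(p)[-2:]],p[:7].tolist()+[p[7],p[8]],loss='soft_l1'); print("wrist only",s.x.round(4),res2(s.x).round(1))
for q in (p,s.x): print([W(q,pts(q[5],q[6])[k])[0].round(4).tolist() for k in('bc','kp')])
np.save("m2.npy",p[:7]); np.save("m3.npy",s.x[:7])
E
python3 fit2.py
```

```text
[ 0.5353  0.0443  1.6358 -0.0057  0.0967  1.2426  0.6998  0.0427  0.0101]
[ 4.5 -0.1 -2.3 -0.2  8.4 -1.5 -3.9 -1.9 -0.1  1.7  0.4  0.   0.2 -0.1
  0.5 -1.4 -0.2  4.  -0.2]
[[-0.6, 0.0], [0.3, 0.2], [-1.2, 0.3], [0.7, 1.6], [0.4, -2.0], [-1.0, -0.8], [0.1, -0.6], [-0.3, 0.0], [0.2, 0.2], [-1.2, -1.2], [-1.0, -1.3], [0.1, -0.8], [-1.3, -0.3], [-1.2, -0.2], [-0.2, 0.2], [0.2, 0.5], [0.0, 6.7]]
wrist only [ 0.5357  0.04    1.6373 -0.0057  0.0998  1.269   0.7469  0.0427  0.0101] [ 2.3 -0.1 -1.5 -0.5  4.9 -2.8 -2.5 -3.6 -0.4  4.3  0.  -0.2  1.1 -0.1
  0.7 -1.  -0.1  2.2 -0. ]
[[0.5372, 0.0149, 0.274], [0.5321, 0.0942, 0.1968]]
[[0.538, 0.0053, 0.2791], [0.5324, 0.0899, 0.1998]]
```

```bash
python3 - <<'E'
s=open("h.py").read()
s=s.replace("bL=[b4[0],.029","tt0=[.03+.016*S35,-.17,.018+.016*C35],tt1=[.03+.016*S35,.075,.018+.016*C35],tn0=[.03,-.17,.034],tn1=[.03,.075,.034],bL=[b4[0],.029",1)
open("h.py","w").write(s)
f=open("fit.py").read().replace("(ct,'tube0'","(ct,'tt0'").replace("(ct,'tube1'","(ct,'tt1'")
open("fit.py","w").write(f)
g=open("fit2.py").read()
g=g.replace("Wm=[(c0,'tube0',157,241),(c0,'tube1',391,241),(c1,'tube0',113,168),(c1,'tube1',410,168.5),","""Wm=[(c,'tube0',None,v) for c,v in((c0,241),(c1,168.3))]+[(c,'tube1',None,v) for c,v in((c0,241),(c1,168.3))]+[(c0,'tn0',157,None),(c0,'tn1',391.5,None),(c1,'tn0',113,None),(c1,'tn1',410,None),""")
g=g.replace("        r.append(q[1]-v)","        if v is not None: r.append(q[1]-v)")
open("fit2.py","w").write(g)
E
python3 fit2.py
```

```text
[ 0.535   0.0463  1.6371 -0.0057  0.0955  1.2302  0.7026  0.0408  0.0099]
[ 0.3 -0.7 -0.1 -1.  -0.5 -0.3  0.3  0.1  0.1  0.5  0.8 -1.  -0.   0.2
  0.6 -1.7 -0.1  4.6 -0. ]
[[-1.4, -1.6], [-0.4, -0.6], [-1.0, 0.1], [0.8, 1.1], [-0.3, -1.7], [-0.8, -0.8], [0.3, -0.6], [-0.1, 0.2], [0.4, 0.4], [-1.8, -0.9], [-1.6, -1.1], [0.1, -0.8], [-1.3, -0.1], [-1.2, -0.1], [-0.2, 0.1], [0.1, 0.4], [0.0, 5.5]]
wrist only [ 0.5351  0.0471  1.6372 -0.0057  0.0949  1.2261  0.6729  0.0408  0.0099] [ 0.3 -0.5 -0.1 -0.8 -0.3 -0.7  0.7 -0.5 -0.1  0.1  0.4 -0.  -0.2  0.
  0.5 -2.4 -0.   4.3  0. ]
[[0.537, 0.0164, 0.2726], [0.5317, 0.0962, 0.1956]]
[[0.5369, 0.0207, 0.2709], [0.5318, 0.097, 0.1949]]
```

```bash
python3 - <<'E'
from h import *; from plant import robot
m=np.load("m2.npy"); b=bar(m[5],m[6]); print(b)
g=lambda x,z:pose(m,x,z,0,1,reach=.056)
P=g(*b); robot.line_to(P[0],.12,rotation=P[1]) 
o=robot.observe(); print(o['ft_force'].round(1),o['tool_pos'],P[0])
robot.set_gripper(.045); o=robot.observe(); print(o['time'],o['gripper_width'],o['gripper_force'],o['ft_force'].round(1),o['torque'].round(2))
c=robot.get_calibration("wrist"); im=robot.grab_frame("wrist"); cv2.imwrite("pics/w2.png",im)
print(proj(c,W(m,[b[0],0,b[1]])))
E
```

```text
[0.08169615 0.15896458]
[ 0.1 -0.1  0.2] [ 0.53915274 -0.01617934  0.31871371] [ 0.53908398 -0.01560702  0.31848621]
7.825 0.0548876757103471 62.68816888332367 [-0.4  0.2  3.4] [-0.2   0.03  0.06]
[[320.55356002 331.42542107]]
```

View pics/w2.png

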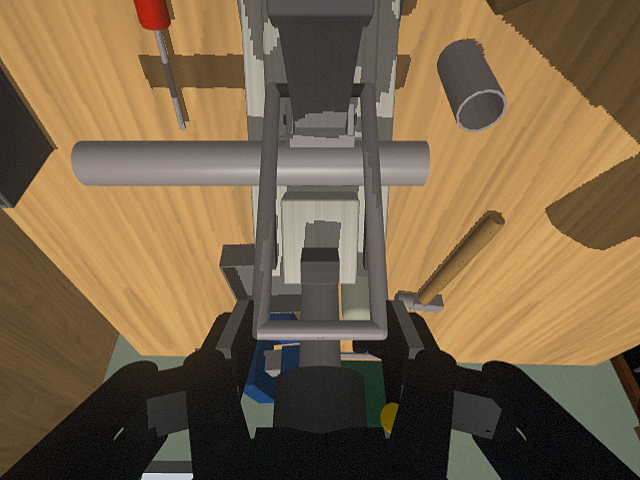

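The bar is gripped between the pads at row ~330, as predicted (331), and centred. Now I'll carry it over the hook, lower it and draw it back.

```bash
python3 - <<'E'
from h import *; from plant import robot
m=np.load("m2.npy"); R,_=frame(m)
g=lambda x,z:pose(m,x,z,0,1,reach=.056)[0]
def rep(t):
    o=robot.observe(); f=R.T@o['ft_force']; d=R.T@(o['tool_pos']-g(.103,.05)); print(t,round(o['time'],2),'F',f.round(1),'rel kp mm',(d*1e3).round(1),o['gripper_width'].round(4))
print(robot.line_to(g(.117,.085),.12,guard=30)); rep('over')
print(robot.line_to(g(.117,.052),.06,guard=20)); rep('down')
print(robot.line_to(g(.101,.051),.04,guard=14)); rep('back')
cv2.imwrite("pics/w3.png",robot.grab_frame("wrist"))
E
```

```text
FalseTraceback (most recent call last):
  File "<stdin>", line 6, in <module>
  File "<stdin>", line 5, in rep
AttributeError: 'float' object has no attribute 'round'
```

```bash
python3 - <<'E'
from h import *; from plant import robot
m=np.load("m2.npy"); R,_=frame(m)
g=lambda x,z:pose(m,x,z,0,1,reach=.056)[0]
def rep(t):
    o=robot.observe(); f=R.T@o['ft_force']; d=R.T@(o['tool_pos']-g(.103,.05)); print(t,round(o['time'],2),'F',f.round(1),'rel kp mm',(d*1e3).round(1),o['gripper_width'])
rep('over')
print(robot.line_to(g(.117,.052),.06,guard=20)); rep('down')
print(robot.line_to(g(.101,.051),.04,guard=14)); rep('back')
cv2.imwrite("pics/w3.png",robot.grab_frame("wrist"))
E
```

```text
over 8.71 F [-7.3 -0.5  0.2] rel kp mm [12.8  0.1 34.5] 0.0545981816812177
True
down 9.23 F [ 4.2 -0.8 -0.6] rel kp mm [15.2  0.4  2.1] 0.04490447812608611
True
back 9.48 F [ 3.8 -1.   2.1] rel kp mm [12.8  0.3  2.2] 0.0451050711554755
```

View pics/w3.png

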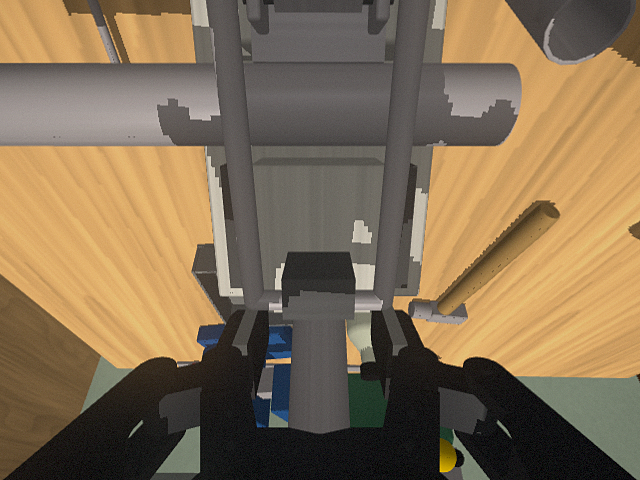

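The fingers slipped off and shut to 45 mm. The bar shows either side of the keeper at row ~299, cols 265–383, and is hidden in the middle by the hook. I'll open, back off, and triangulate where the bar really is.

```bash
python3 - <<'E'
from h import *; from plant import robot
import pickle
m=np.load("m2.npy"); R,_=frame(m)
g=lambda x,z:pose(m,x,z,0,1,reach=.056)[0]
ca=robot.get_calibration("wrist")
robot.set_gripper(.085); robot.line_to(g(.105,.125),.15)
c=robot.get_calibration("wrist"); im=robot.grab_frame("wrist"); sc=robot.grab_frame("scene")
pickle.dump((ca,c,im,sc),open("w4.pkl","wb"))
a=cv2.resize(im[130:380,220:420],None,fx=2,fy=2,interpolation=cv2.INTER_CUBIC)  # 400x500
b=cv2.resize(sc[195:295,290:370],None,fx=5,fy=5,interpolation=cv2.INTER_CUBIC)  # 400x500
cv2.imwrite("pics/cmp.png",np.hstack([a,b])); print(robot.observe()['time'])
for n,p in dict(seat=[.103,0,.05],lipend=[.105,0,.062],lipfar=[.105,0,.058],postback=[.089,0,.062],blk=[.119,0,.034],bar14=[.117,0,.05]).items(): print(n,proj(ca,W(m,p))[0].round(1),((proj(c,W(m,p))[0]-[220,130])*2).round(1))
E
```

```text
10.75
seat [319.3 299.8] [199.3 257.6]
lipend [319.3 320.4] [199.4 279.9]
lipfar [319.3 314.8] [199.4 274.4]
postback [319.2 280.2] [199.4 226. ]
blk [319.3 314.9] [199.3 285.6]
bar14 [319.3 330.8] [199.4 300.9]
```

View pics/cmp.png

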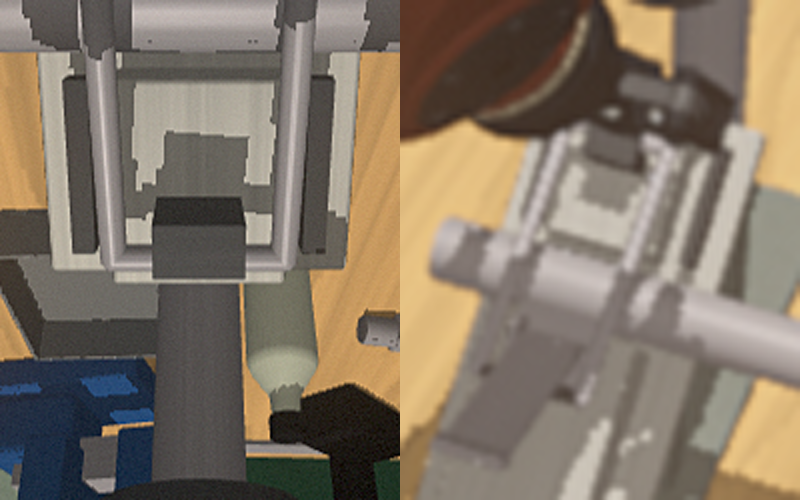

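Both views put the bar on the seat: row 299 against a predicted 299.8 in w3, and 257 against 257.6 in the crop. It is behind the post with the lip covering it, so it is hooked. Now I'll press the lever with the fingers closed.

```bash
python3 - <<'E'
from h import *; from plant import robot
from scipy.optimize import fsolve
m=np.load("m2.npy"); R,_=frame(m)
th0,ph0=fsolve(lambda v:bar(*v)-[.103,.05],[.95,-.2]); print('theta,phi',th0,ph0)
def tp(th,gap=0,r=.09):
    t=min(th,np.radians(25)); h=.007+gap+.011*np.sin(th-t)
    p=np.array([0,.054])+r*np.array([-np.cos(th),np.sin(th)])+h*np.array([np.sin(th),np.cos(th)])
    return pose(m,p[0],p[1],-np.degrees(t),1,reach=robot.tip_reach)
robot.line_to(pose(m,.06,.24,0,1,reach=.056)[0],.25)
robot.set_gripper(0)
robot.move_pose(*tp(th0,.045))
def rep(t):
    o=robot.observe(); f=R.T@o['ft_force']; print(t,round(o['time'],2),'F',f.round(1))
rep('hover'); 
for th in np.r_[np.arange(th0+.08,.06,-.11),.0]:
    p=tp(th); hit=robot.line_to(p[0],.06,rotation=p[1],guard=35); rep(f'{th:.2f} {hit}')
    if hit: break
else:
    p=tp(0,-.002); print(robot.line_to(p[0],.02,guard=25)); rep('press')
E
```

```text
theta,phi 0.9915525454494428 -0.2035923377342474
hover 12.62 F [-0.2 -0.3  0.4]
1.07 False 13.38 F [ 0.2 -0.3  0.4]
0.96 False 13.72 F [-0.4  0.3 -0.1]
0.85 False 14.05 F [-0.1  0.4 -0.1]
0.74 False 14.38 F [ 0.1 -0.7 -0.2]
0.63 False 14.72 F [ 0.1 -0.1  0. ]
0.52 False 15.05 F [-0.6  0.5 -0.2]
0.41 False 15.38 F [-0.9 -0.4  0.6]
0.30 False 15.75 F [ 0.7 -0.8 -0. ]
0.19 False 16.12 F [0.4 0.6 0.3]
0.08 False 16.48 F [-0.3  0.1 -0. ]
0.00 False 16.8 F [ 4.5 -1.6  3.4]
False
press 17.05 F [ 4.6  1.8 14. ]
```

```bash
python3 - <<'E'
from h import *; from plant import robot
import pickle
m=np.load("m2.npy"); R,_=frame(m)
robot.line_to(pose(m,-.06,.235,0,1)[0],.25)
c=robot.get_calibration("wrist"); im=robot.grab_frame("wrist"); sc=robot.grab_frame("scene"); tp=robot.grab_frame("top")
pickle.dump((c,im,sc,tp),open("w5.pkl","wb"))
a=im[60:460,120:520]
a=cv2.resize(a,(600,600))
b=cv2.resize(sc[205:305,280:380],(200,200),interpolation=cv2.INTER_CUBIC); d=cv2.resize(tp[180:280,290:390],(200,200),interpolation=cv2.INTER_CUBIC)
cv2.imwrite("pics/cmp2.png",np.hstack([a,np.vstack([b,d,np.zeros((200,200,3),np.uint8)])]))
f=lambda p:((proj(c,W(m,p))[0]-[120,60])*1.5).round(0).tolist()
for th in (0,.1,.2,.3,.5,.8): P=pts(th,0); print(th,'tip',f(P['tL']),f(P['tR']))
for x in (.0965,.1,.103): print('seat',x,f([x,-.021,.05]),f([x,.021,.05]))
print(f([.05,0,.034]),f([.119,0,.034]),f([.1125,0,.034]))
E
```

```text
0 tip [327.0, 160.0] [272.0, 160.0]
0.1 tip [328.0, 164.0] [271.0, 164.0]
0.2 tip [329.0, 170.0] [270.0, 170.0]
0.3 tip [330.0, 179.0] [269.0, 179.0]
0.5 tip [331.0, 204.0] [267.0, 204.0]
0.8 tip [334.0, 260.0] [265.0, 260.0]
seat 0.0965 [268.0, 462.0] [330.0, 462.0]
seat 0.1 [268.0, 466.0] [330.0, 466.0]
seat 0.103 [268.0, 470.0] [330.0, 470.0]
[299.0, 389.0] [299.0, 474.0] [299.0, 466.0]
```

View pics/cmp2.png

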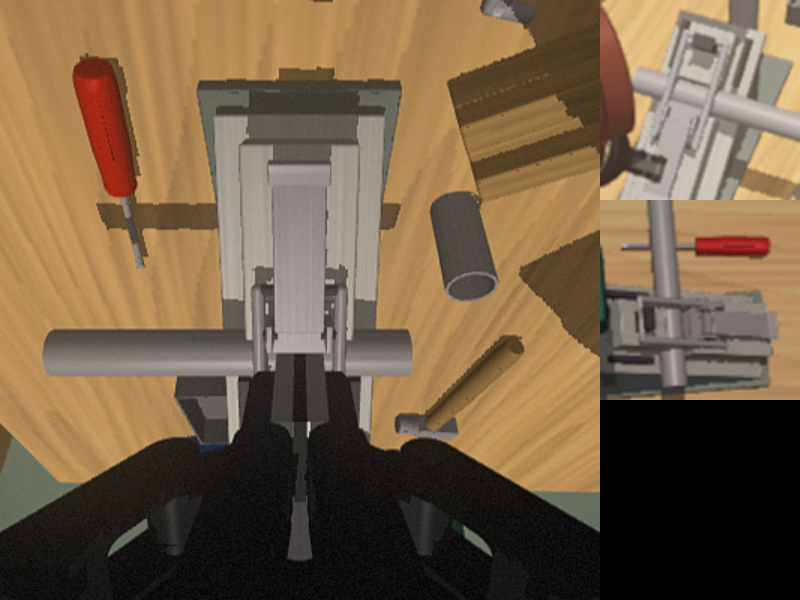

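The wrist view shows the lever flat, with its tip edge at row ~160 as predicted for 0 rad. The insets show the loop still over the keeper. The pressing force was low, so I'll check numerically that the jaw really moved, by returning to the earlier pose and matching the keeper patch.

```bash
python3 - <<'E'
from h import *; from plant import robot
import pickle
m=np.load("m2.npy"); ca,c,im0,_=pickle.load(open("w4.pkl","rb"))
robot.set_gripper(.085)
robot.line_to(pose(m,.03,.24,0,1,reach=.056)[0],.25); robot.line_to(pose(m,.105,.125,0,1,reach=.056)[0],.15)
c1=robot.get_calibration("wrist"); im=robot.grab_frame("wrist"); pickle.dump((c1,im),open("w6.pkl","wb"))
print(robot.observe()['time'], np.abs(c1['tvec']-c['tvec']).max())
def match(n,u0,u1,v0,v1):
    t=im0[v0:v1,u0:u1]; s=im[v0-25:v1+25,u0-15:u1+15]; r=cv2.matchTemplate(s,t,cv2.TM_CCOEFF_NORMED); _,v,_,l=cv2.minMaxLoc(r); print(n,round(v,3),'shift u,v',l[0]-15,l[1]-25)
match('keeper',294,346,222,276); match('bar left',272,294,245,272); match('bar right',345,370,245,272); match('bed slot(fixed)',250,270,160,262); match('tube',225,262,130,158)
f=lambda j:[proj(c1,W(m,p))[0].round(1)[1] for p in ([.097+j,0,.062],[.095+j,0,.05],[.111+j,0,.034])]
print('pred lip,seat,blk rows open',f(.008),'latched',f(.0015))
g0,g=[cv2.cvtColor(i,cv2.COLOR_BGR2GRAY) for i in(im0,im)]
for n,(a,b) in dict(left=(280,292),mid=(305,335),right=(346,358)).items(): print(n,g0[225:285:2,a:b].mean(1).astype(int).tolist(),g[225:285:2,a:b].mean(1).astype(int).tolist(),sep='\n')
E
```

```text
20.4 0.0022244953783054355
keeper 0.91 shift u,v 1 -6
bar left 0.869 shift u,v 1 -7
bar right 0.908 shift u,v 1 -7
bed slot(fixed) 0.885 shift u,v 1 2
tube 0.806 shift u,v 1 2
pred lip,seat,blk rows open [np.float64(271.3), np.float64(260.3), np.float64(274.3)] latched [np.float64(260.6), np.float64(250.0), np.float64(265.0)]
left
[104, 96, 96, 96, 96, 96, 94, 141, 162, 162, 162, 161, 160, 149, 80, 94, 115, 132, 170, 165, 146, 189, 190, 136, 105, 106, 106, 106, 106, 106]
[99, 98, 91, 160, 154, 155, 155, 155, 155, 157, 119, 89, 105, 126, 144, 198, 141, 172, 184, 187, 139, 103, 107, 109, 107, 109, 106, 108, 106, 107]
mid
[99, 105, 41, 46, 47, 45, 44, 44, 42, 72, 77, 78, 75, 77, 77, 77, 79, 80, 79, 77, 79, 79, 117, 135, 78, 81, 81, 81, 80, 80]
[47, 47, 45, 46, 45, 61, 76, 76, 77, 76, 76, 77, 78, 79, 78, 78, 77, 80, 71, 178, 146, 77, 82, 81, 82, 81, 82, 81, 81, 81]
right
[98, 97, 96, 98, 98, 94, 154, 166, 165, 165, 164, 164, 165, 152, 78, 93, 116, 133, 166, 159, 146, 185, 187, 137, 107, 108, 107, 108, 109, 109]
[97, 98, 96, 148, 165, 165, 166, 164, 163, 166, 119, 81, 101, 126, 143, 187, 143, 170, 181, 183, 141, 102, 108, 108, 107, 108, 106, 106, 107, 106]
```

```bash
python3 - <<'E'
from h import *; from plant import robot
m=np.load("m2.npy")
robot.line_to(pose(m,.02,.25,0,1,reach=.056)[0],.2)
print(robot.observe()['time']); print(robot.job_done())
E
```

```text
21.3083
the job is handed in; nothing more can be done
None
```

The loop's cross bar is behind the keeper hook, the lever is flat and stayed down when released, and the job was handed in at 21.3 s. A final camera check showed the keeper had moved about 8 px down the slope, roughly the 10 px expected when latched.

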